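Make up two sample kits

TASK

Make up the two sample kits from the stock standing in the middle of the bench: the broad tray gets the tube carrier in its narrow slot and the large specimen cup in its wide compartment; the slim tray gets the square bottle in the compartment next to its pull tab and the small specimen cup in the other. Keep everything upright, stand each item flat on the tray floor between the walls, and leave the dropper bottle and the steel sleeve where they stand in the stock.

Things in the scene. Friction and masses are not known exactly. Their poses are not given: they have to be found in the camera images.
- broad_tray: Broad tray (black floor, grey walls), fixed, any yaw, left or right of the stock, no tab. Outer 116 (its x) x 144 (its y) x 13 mm high; floor 3 mm thick; walls and divider 4 mm thick, 10 mm above the floor. Origin: centre of its underside, on the bench. Narrow slot: inner 108 x 48 mm, centre at y = -44 mm. Wide compartment: inner 108 x 84 mm, centre at y = +26 mm.
- slim_tray: Slim tray (black floor, grey walls), fixed, any yaw, on the other side. Outer 80 (its x) x 156 (its y) x 13 mm high; floor 3 mm; walls and divider 4 mm thick, 10 mm above the floor; flat pull tab 40 x 24 mm on the +y end. Origin: centre of the underside without tab, on the bench. Two compartments, inner 72 x 72 mm: next to the tab centred at y = +38 mm, the other at y = -38 mm.
- large_cup_mid (a point): Large specimen cup, loose, standing: white round pot with a grey screw lid, body 56 mm in diameter, lid 59 mm in diameter and 12 mm high, 70 mm high in all, about 90 g. The point is on its axis half-way up (35 mm above its foot); z up.
- small_cup_mid (a point): Small specimen cup, loose, standing: the same kind of pot but smaller, body 40 mm in diameter, lid 43 mm in diameter and 10 mm high, 60 mm high in all, about 50 g. The point is on its axis half-way up (30 mm above its foot); z up.
- tube_carrier_mid (a point): Tube carrier, loose, standing: grey block 84 (its x) x 24 (its y) x 60 mm high with a row of four white tube caps (15 mm in diameter) standing 12 mm out of its top, about 140 g. The point is the centre of the block, 30 mm above its foot; x along its length, z up.
- square_bottle_mid (a point): Square amber reagent bottle, loose, standing: body 42 x 42 x 56 mm high with rounded edges, paper labels on two sides, round black cap 28 mm in diameter reaching 74 mm, about 120 g. The point is the centre of the body, 28 mm above its foot; x and y square to its sides, z up.
- dropper_mid (a point): Dropper bottle, loose, to be left alone: slim round amber bottle 34 mm in diameter, 60 mm to the shoulder, with a slim black cap and rubber teat to 100 mm. The point is on its axis, 40 mm above its foot.
- sleeve_mid (a point): Steel centrifuge sleeve, loose, to be left alone: bare metal cylinder 28 mm in diameter with a 36 mm flange at its top and a dark mouth, 72 mm high. The point is on its axis half-way up (36 mm above its foot).

How it is judged:
By the outcome, as a careful person would: the job done as asked, in the order asked, and still so for the second after the job is handed in, with the robot touching nothing.
It also fails if it takes over 104 s, if anything falls off the work surface, if the arm or the gripper's body presses on something with over 40 N, if the wrist force passes 120 N, or if a joint passes its speed limit or range.

ROBOT

A 6-joint arm with a two-finger parallel gripper is mounted at the origin on the work surface. World frame = base frame: x ahead of the robot, y to its left, z up, the work surface at z = 0. Lengths are in mm, angles in rad, forces in N, time in s.
With the tool pointing down it reaches from about 325 to 775 mm from the base axis. Payload 5.5 kg.
Tool frame: the origin (TCP) lies midway between the tips of the shut fingers; the grasp point (between the pads) lies 19 mm behind it (r.hold_point_z is the distance from the TCP to the grasp point, in mm); z points along the fingers, y is the line along which they close (so a half turn about z gives the same grasp; the last joint's range is limited). The gripper opens to 88 mm and grips with 3 to 60 N. Pads are 20 mm wide; open, the fingers measure 115 mm over their backs; the gripper's body (75 mm by 178 mm) begins 61 mm behind the grasp point.
Start: joints at [1.165, 0.091, 1.231, -0, 1.82, -0.057], TCP at [205.067, 563.883, 222.631] pointing down, gripper open.
Joint ranges: [-2.87, 2.87], [-0.86, 2.18], [0.17, 2.46], [-1.51, 4.65], [0.06, 2.69], [-2.65, 2.65]. Speed limits (rad/s): [2.57, 2.57, 3.01, 3.14, 3.14, 3.14].

INTERFACE

Orientations are given as a rotation vector (axis times angle).
In Python, from rig import r, capture, calibration gives the robot as it stands.
- The arm moves only by the tool servo_tool, never from a script. Its argument "motion" is a list of rows, each an object with "delta_pos": the shift along the tool's x, y, z in cm, a list of three; "delta_rot": the turn, a rotation vector about the tool's x, y, z in rad, a list of three. In form: [{"delta_pos": [tx, ty, tz], "delta_rot": [wx, wy, wz]}, ...]. A call has 1 to 20 rows; each row is the pose to reach, as a shift and turn from the pose commanded when the call began, along the tool's axes at that moment; what a row does not reach only later rows make up. A row lasts 1/10 s, in which the tool goes at most 50 mm and 8.59 degrees, less where a joint would pass 70% of its speed; a pose out of reach is approached as far as the arm can. A call with a gripper value outside its range is refused whole. "gripper" is the opening in per cent of the stroke, from 0 (shut) to 100 (fully open), set as the call begins (left out, the last holds). The fingers move at their own pace and stop on an object; "squeeze" is the grip in N (left out, the last holds). Time passes only in rows, so rows that repeat a pose let the fingers close. It gives the time, the measured TCP pose, the force, the opening and the grip force at its end, in the units of the state.
- r.read_state(): the state, without advancing time (a new reading comes with each control period).
- capture(name): name is "scene" or "top"; returns the picture (400x640x3 uint8, blue, green, red); there is no depth.
- calibration(name): a dict with "camera_matrix" (3x3 intrinsics, pixels), "dist" ([k1, k2, p1, p2, k3] as OpenCV has them; the pictures are not rectified), "extrinsics" (4x4, takes a point from camera to world coordinates). Camera axes: x right, y up, looking along -z (the intrinsics and any distortion apply to the point x, -y, -z); pixel columns grow to the right and rows downward; lengths in mm; the calibration is good to about 2 mm. A picture is of the moment at which its call begins. calibration takes no time and is no camera call.
- r.finish_job(): hands the job in; it is judged then, once.
The state is a dict: "clock": time; "q": joint angles; "joint_vel": joint speeds; "tau": joint torques, N m; "tool_pos": TCP position; "orientation": TCP orientation; "wrist_force": force on the tool from outside, world axes, zero at the start; "wrist_torque": the same for the moment, N m; "grip_width": opening from 0.0 (shut) to 1.0 (fully open); "finger_force": force on a finger pad.
Only numpy, scipy, OpenCV 4.12 (cv2) and the standard library are available. Lean on these libraries where they do the work, as an engineer would, in place of code of your own. Each camera call takes 0.05 s, during which the arm holds its last target. There are 200 camera calls.

## Working session

There is one attempt and no reset: what is moved stays moved. The work goes in short steps, Python scripts to look and compute and a tool call to move; the robot and the scene stay as the last step left them, time stands still between calls to the robot, and variables do not carry over. Pictures are saved under pics/ and viewed, at most 14 in all, crops included, and the job is handed in when it is done.

Besides the shell and the picture viewer there is one more tool, called after "Emit:" as name([rows], argument=value, ...), one row to a line, values as JSON. servo_tool: Moves the arm, as the interface text tells. Its arguments: {"type":"object","properties":{"motion":{"type":"array","items":{"type":"object","properties":{"delta_pos":{"type":"array","items":{"type":"number"}},"delta_rot":{"type":"array","items":{"type":"number"}}}}},"gripper":{"type":"number"},"squeeze":{"type":"number"}},"required":["motion"]}

```bash
ls; mkdir -p pics
python3 - <<'E'
from rig import r,capture,calibration
import cv2,numpy as np
for n in("scene","top"):
    cv2.imwrite(f"pics/{n}0.png",capture(n)); c=calibration(n); print(n,np.round(c["camera_matrix"],1).tolist(),c["dist"],np.round(c["extrinsics"],3).tolist())
print(r.read_state(),r.hold_point_z)
E
```

```text
pics
scene [[471.5, 0.0, 317.0], [0.0, 471.5, 203.5], [0.0, 0.0, 1.0]] [-0.06930804  0.          0.          0.          0.        ] [[0.273, -0.71, 0.649, 1222.647], [0.962, 0.214, -0.17, -177.676], [-0.019, 0.671, 0.741, 854.868], [0.0, 0.0, 0.0, 1.0]]
top [[455.2, 0.0, 323.3], [0.0, 455.2, 196.2], [0.0, 0.0, 1.0]] [0.03532971 0.         0.         0.         0.        ] [[0.008, 0.982, -0.187, 353.271], [-1.0, 0.008, 0.002, -15.798], [0.004, 0.187, 0.982, 1137.982], [0.0, 0.0, 0.0, 1.0]]
{'clock': 0.1, 'q': array([ 1.16528385e+00,  9.18294077e-02,  1.23176348e+00,  2.50289074e-06,
        1.81977702e+00, -5.66629497e-02]), 'joint_vel': array([ 0.00057077, -0.00165648, -0.00075188,  0.00210715, -0.00023476,
        0.00091132]), 'tau': array([ 1.77449365e-03, -4.47860098e+01, -4.07568669e+01,  7.00086169e-02,
        2.84530217e-02, -1.37658803e-04]), 'tool_pos': array([204.96891683, 563.63155874, 221.5936128 ]), 'orientation': array([-5.45124986e-01, -3.09351960e+00,  2.71627351e-03]), 'wrist_force': array([-0.12596977, -0.98452834,  0.04407158]), 'wrist_torque': array([ 0.00598578, -0.00340092, -0.00544759]), 'finger_force': 0.0, 'grip_width': 0.9966594005295154} 18.700000000000003
```

View pics/scene0.png

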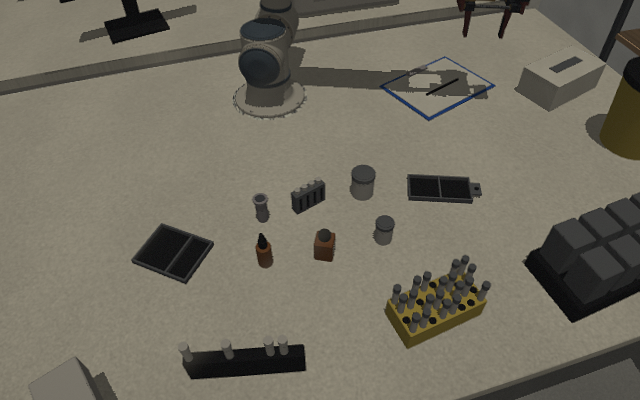

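View pics/top0.png

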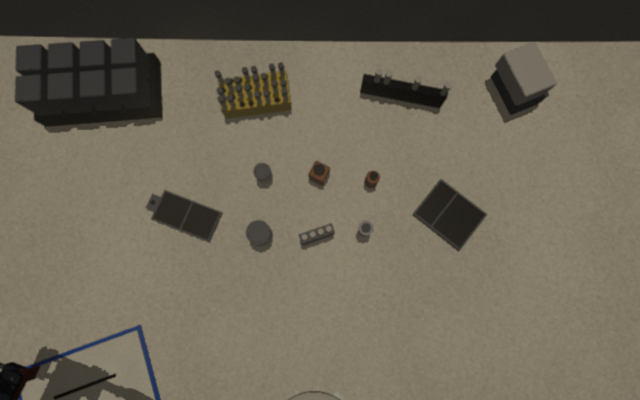

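The scene view shows the stock at about (255–385, 165–260), the broad tray at (173,252) and the slim tray at (440,188). In the top view:

| Item | Pixel |
|---|---|
| Large cup | (259,233) |
| Small cup | (262,173) |
| Bottle | (319,172) |
| Carrier | (317,234) |
| Dropper | (372,179) |
| Sleeve | (366,229) |
| Broad tray | (450,214) |
| Slim tray | (187,215), tab at (153,202) |

```bash
cat > h.py <<'E'
import cv2,numpy as np
from rig import r,capture,calibration
from scipy.spatial.transform import Rotation as R
C={n:calibration(n) for n in("scene","top")}
F=np.diag([1,-1,-1.])
def ray(n,px):
    c=C[n];p=cv2.undistortPoints(np.array(px,float).reshape(-1,1,2),c["camera_matrix"],c["dist"]).reshape(-1,2)
    E=np.array(c["extrinsics"]);d=np.c_[p,np.ones(len(p))]@F@E[:3,:3].T
    return E[:3,3],d
def onz(n,px,z):
    o,d=ray(n,px);return (o+d*((z-o[2])/d[:,2])[:,None])
def proj(n,P):
    c=C[n];E=np.array(c["extrinsics"]);Q=(np.array(P,float).reshape(-1,3)-E[:3,3])@E[:3,:3]@F
    return cv2.projectPoints(Q,np.zeros(3),np.zeros(3),c["camera_matrix"],c["dist"])[0].reshape(-1,2)
def grab(n,k=6):
    return np.mean([capture(n).astype(float) for _ in range(k)],0)
E
python3 - <<'E'
from h import *
t=grab("top",4);s=grab("scene",4);np.save("t.npy",t);np.save("s.npy",s)
def crop(a,x,y,w,h,f,name):
    c=np.clip(a[y:y+h,x:x+w]*1.9,0,255).astype(np.uint8)
    cv2.imwrite(name,cv2.resize(c,None,fx=f,fy=f,interpolation=cv2.INTER_CUBIC))
crop(t,230,150,160,110,5,"pics/t1.png")
crop(s,240,150,170,120,4.7,"pics/s1.png")
a=np.clip(t*1.9,0,255).astype(np.uint8)
j=np.hstack([a[175:255,140:230],a[175:255,405:495]])
cv2.imwrite("pics/t2.png",cv2.resize(j,None,fx=4.4,fy=4.4,interpolation=cv2.INTER_CUBIC))
# trays: dark mask in top
g=t.max(2);
for nm,(x0,y0,x1,y1) in dict(slim=(140,175,230,255),broad=(405,175,495,255)).items():
    m=np.zeros(g.shape,np.uint8);m[y0:y1,x0:x1]=(g[y0:y1,x0:x1]<85)*255
    c=max(cv2.findContours(m,0,1)[0],key=cv2.contourArea);print(nm,np.round(np.percentile(g[y0:y1,x0:x1],[5,20,50,80])))
    print(onz("top",cv2.boxPoints(cv2.minAreaRect(c)),13).round(0).tolist(),cv2.minAreaRect(c))
E
```

```text
slim [ 42.  44. 130. 132.]
[[513.0, 430.0, 13.0], [591.0, 406.0, 13.0], [524.0, 234.0, 13.0], [448.0, 259.0, 13.0]] ((182.19334411621094, 214.32595825195312), (72.7315673828125, 32.7757453918457), 21.447736740112305)
broad [ 36.  38. 128. 131.]
[[523.0, -239.0, 13.0], [617.0, -315.0, 13.0], [525.0, -426.0, 13.0], [433.0, -350.0, 13.0]] ((449.3328552246094, 214.4400634765625), (58.91770553588867, 46.67360305786133), 38.1572265625)
```

View pics/t1.png

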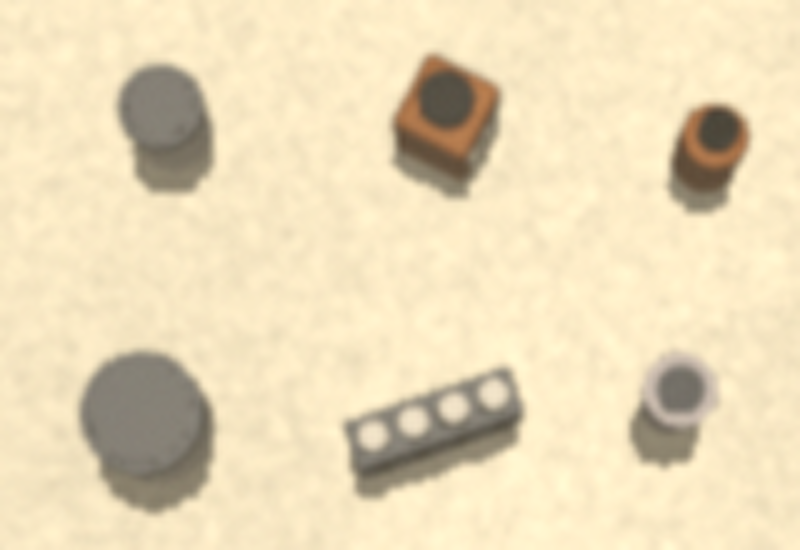

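View pics/s1.png

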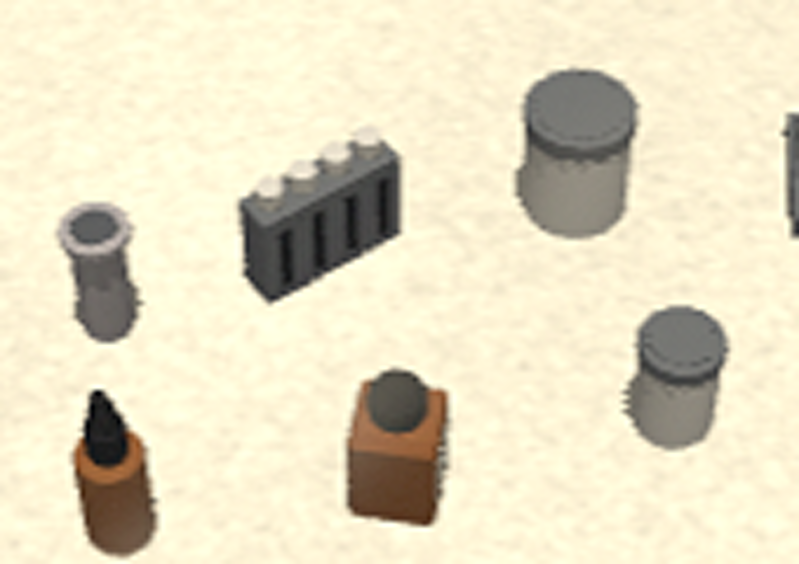

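View pics/t2.png

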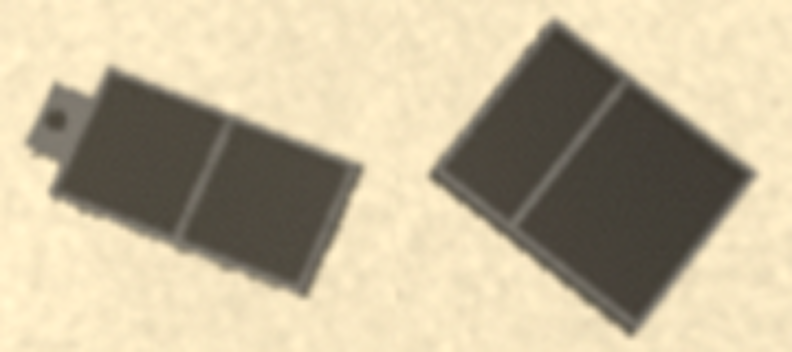

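Clear crops:

| Item | Crop | Pixel |
|---|---|---|
| Large lid | t1 | (143,412) |
| Small lid | t1 | (162,107) |
| Bottle cap | t1 | (446,99) |
| Carrier caps | t1 | (373,436) to (494,393) |
| Slim divider | t2 | (231,122)–(179,240) |
| Broad divider | t2 | (625,82)–(515,224) |

On the broad tray, the narrow slot is at the upper left.

Run:
```python
from h import *
T=lambda p:(np.array(p,float)+.5)/5-.5+[230,150]
S=lambda p:(np.array(p,float)+.5)/4.7-.5+[240,150]
def L(p,off): return (np.array(p,float)+.5)/4.4-.5+off
for n,a,b,z in [("large",[(143,412)],[(580,110)],70),("small",[(162,107)],[(682,342)],60),("bottle",[(446,99)],[(398,397)],74),("carrier",[(373,436),(413,422),(454,408),(494,393)],[(369,138),(337,154),(304,171),(271,188)],72),("sleeve",[(681,389)],[(95,229)],72),("dropper",[(718,128)],[(97,393)],100)]:
    A=onz("top",T(a),z)[:,:2];B=onz("scene",S(b),z)[:,:2]
    print(n,A.mean(0).round(1),B.mean(0).round(1),end=" ")
    if len(a)>1:
        for Q in(A,B):
            d=Q[-1]-Q[0];print("ang",np.degrees(np.arctan2(d[1],d[0])).round(1),np.linalg.norm(d).round(1),end=" ")
    print()
# bottle body top edges z56 by orange mask
t=np.load("t.npy");s=np.load("s.npy")
for n,im,f,box in(("top",t,T,(300,155,340,190)),("scene",s,S,(305,220,345,268))):
    x0,y0,x1,y1=box;hsv=cv2.cvtColor(np.clip(im*1.9,0,255).astype(np.uint8),cv2.COLOR_BGR2HSV)[y0:y1,x0:x1]
    m=((hsv[...,1]>110)&(hsv[...,2]>130)|(hsv[...,2]<105)).astype(np.uint8) 
bc=onz("top",T([(433,53),(500,95),(463,160),(397,118)]),56)[:,:2]
d=np.roll(bc,-1,0)-bc;print("bottle",bc.mean(0).round(1),np.degrees(np.arctan2(d[:,1],d[:,0])).round(1),np.hypot(*d.T).round(1))
for n,off,cs,dv in [("slim",[140,175],[(109,67),(362,165),(305,296),(52,192)],[(231,122),(179,240)]),("broad",[315,175],[(555,18),(755,173),(633,334),(433,174)],[(625,82),(515,224)])]:
    c=onz("top",L(cs,off),10)[:,:2];D=onz("top",L(dv,off),13)[:,:2]
    d=np.roll(c,-1,0)-c;print(n,c.round(0).tolist(),"c",c.mean(0).round(1),"ang",np.degrees(np.arctan2(d[:,1],d[:,0])).round(1),np.hypot(*d.T).round(1))
    e=D[1]-D[0];print("  div",D.mean(0).round(1),np.degrees(np.arctan2(e[1],e[0])).round(1),np.hypot(*e).round(1))
a=np.clip(s*1.9,0,255).astype(np.uint8)
j=np.hstack([a[165:215,395:490],a[215:290,125:220][:50]])
k=np.vstack([cv2.resize(a[165:215,395:490],None,fx=5,fy=5,interpolation=2),cv2.resize(a[220:285,127:222],None,fx=5,fy=5,interpolation=2)])
cv2.imwrite("pics/s2.png",k)
```

```text
large [469.7 134.1] [472.3 133.4] 
small [619.7 131.4] [622.6 130.9] 
bottle [621.4  -6.9] [626.6  -8.1] 
carrier [469.3  -2.5] [472.2  -2.7] ang -69.9 60.3 ang -70.7 58.8 
sleeve [ 482.4 -118.8] [ 483.9 -118.8] 
dropper [ 602.  -134.6] [ 606.7 -139. ] 
bottle [622.2  -7.8] [-122.4  151.4   57.4  -27.6] [39.1 37.3 38.5 37.2]
slim [[581.0, 381.0], [525.0, 235.0], [451.0, 263.0], [509.0, 408.0]] c [516.5 321.8] ang [-110.7  159.3   68.3  -20.2] [156.8  79.6 156.2  77. ]
  div [515.4 321.8] 159.8 71.9
broad [[616.0, -316.0], [526.0, -425.0], [435.0, -352.0], [524.0, -243.0]] c [ 525.3 -334.1] ang [-129.3  141.3   50.6  -38.5] [141.2 117.4 140.8 117. ]
  div [ 536.7 -320.7] 141.4 105.2
```

View pics/s2.png

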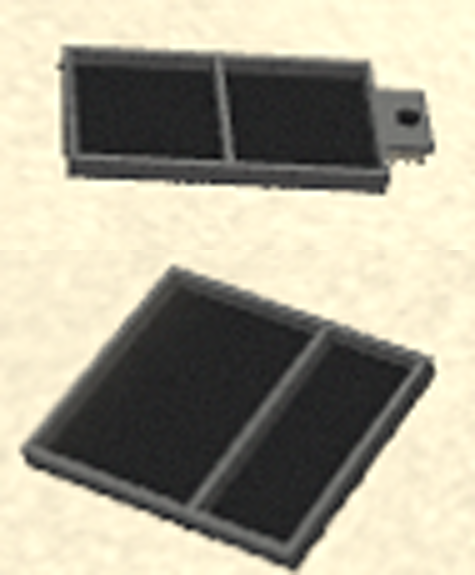

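The scene crop shows the slim divider at (218,58)–(230,160) with the tab on the right. It also shows the broad divider at (325,330)–(200,508) with the narrow slot on the right, which agrees with the top view.

```bash
cat >> h.py <<'E'
def to(x,y,zg,psi):
    """delta (cm, rad) to put the grasp point at x,y,zg with closing direction psi deg"""
    s=r.read_state();M=R.from_rotvec(s["orientation"]).as_matrix()
    d=M.T@(np.array([x,y,zg-r.hold_point_z])-s["tool_pos"])/10
    yw=np.arctan2(M[1,1],M[0,1]);q1=np.arctan2(y,x)
    best=None
    for k in(-1,0,1):
        p=np.radians(psi)+k*np.pi; q6=q1-p
        if best is None or abs(q6)<abs(best[0]): best=(q6,p)
    q6=best[0];p=best[1]
    w=-((p-yw+np.pi)%(2*np.pi)-np.pi)
    # tilt correction
    T=np.array([[-np.sin(p),np.cos(p),0],[np.cos(p),np.sin(p),0],[0,0,-1]]);T[0]=[0,0,0]
    y_=np.array([np.cos(p),np.sin(p),0]);z_=np.array([0,0,-1.]);T=np.c_[np.cross(y_,z_),y_,z_]
    print("dpos",d.round(2),"w",round(w,3),"full rotvec",R.from_matrix(M.T@T).as_rotvec().round(3),"q6",round(np.degrees(q6)),"rows",max(np.linalg.norm(d)/5,abs(w)/.15).round(1),"t",round(s["clock"],2))
E
python3 - <<'E'
from h import *
for n,off,cs,dv in [("slim",[395,165],[(66,47),(373,62),(390,178),(70,165)],[(218,58),(230,160)]),("broad",[127,170],[(174,268),(434,358),(296,548),(25,452)],[(325,330),(200,508)])]:
    f=lambda p:(np.array(p)+.5)/5-.5+off
    c=onz("scene",f(cs),13)[:,:2];D=onz("scene",f(dv),13)[:,:2];d=np.roll(c,-1,0)-c;e=D[1]-D[0]
    print(n,c.mean(0).round(1),np.degrees(np.arctan2(d[:,1],d[:,0])).round(1),np.hypot(*d.T).round(1),"div",D.mean(0).round(1),np.degrees(np.arctan2(e[1],e[0])).round(1),np.hypot(*e).round(1))
to(471,-2.6,130,19.7)
E
```

```text
slim [519.4 321.3] [  69.2  -22.3 -110.   158.1] [155.3  80.2 154.7  82.4] div [517.  322.1] -21.0 70.9
broad [ 527.3 -333. ] [  51.6  -39.6 -126.9  141.5] [143.  110.9 141.1 114.4] div [ 539.2 -319.3] -36.9 104.6
dpos [-44.36 -44.14  11.13] w 0.878 full rotvec [-0.     0.     0.878] q6 -20 rows 12.7 t 0.5
```

Emit:
servo_tool([
  {"delta_pos": [-44.4, -44.1, 11.1], "delta_rot": [0, 0, 0.878]},
  {"delta_pos": [-44.4, -44.1, 11.1], "delta_rot": [0, 0, 0.878]},
  {"delta_pos": [-44.4, -44.1, 11.1], "delta_rot": [0, 0, 0.878]},
  {"delta_pos": [-44.4, -44.1, 11.1], "delta_rot": [0, 0, 0.878]},
  {"delta_pos": [-44.4, -44.1, 11.1], "delta_rot": [0, 0, 0.878]},
  {"delta_pos": [-44.4, -44.1, 11.1], "delta_rot": [0, 0, 0.878]},
  {"delta_pos": [-44.4, -44.1, 11.1], "delta_rot": [0, 0, 0.878]},
  {"delta_pos": [-44.4, -44.1, 11.1], "delta_rot": [0, 0, 0.878]},
  {"delta_pos": [-44.4, -44.1, 11.1], "delta_rot": [0, 0, 0.878]},
  {"delta_pos": [-44.4, -44.1, 11.1], "delta_rot": [0, 0, 0.878]},
  {"delta_pos": [-44.4, -44.1, 11.1], "delta_rot": [0, 0, 0.878]},
  {"delta_pos": [-44.4, -44.1, 11.1], "delta_rot": [0, 0, 0.878]},
  {"delta_pos": [-44.4, -44.1, 11.1], "delta_rot": [0, 0, 0.878]},
  {"delta_pos": [-44.4, -44.1, 11.1], "delta_rot": [0, 0, 0.878]},
  {"delta_pos": [-44.4, -44.1, 11.1], "delta_rot": [0, 0, 0.878]},
  {"delta_pos": [-44.4, -44.1, 11.1], "delta_rot": [0, 0, 0.878]},
  {"delta_pos": [-44.4, -44.1, 11.1], "delta_rot": [0, 0, 0.878]},
], gripper=100, squeeze=15)

```text
clock: 2.2
tool_pos: [471.5, -1.1, 112.2]
orientation: [1.806, 2.57, 0.001]
wrist_force: [1.0, 0.9, 0.1]
grip_width: 1.003
finger_force: 0.0
```

Run:
```python
from h import *
s=capture("scene")
a=np.clip(s[90:250,220:400]*1.9,0,255).astype(np.uint8)
cv2.imwrite("pics/s3.png",cv2.resize(a,None,fx=4,fy=4,interpolation=2))
st=r.read_state();print(st["tool_pos"])
to(471,-2.6,130,19.7);to(471,-2.6,40,19.7)
```

```text
[471.55166051  -1.1267997  112.16031836]
dpos [-0.12 -0.1   0.09] w 0.002 full rotvec [0.001 0.    0.002] q6 -20 rows 0.0 t 2.25
dpos [-0.12 -0.11  9.09] w 0.002 full rotvec [0.001 0.    0.002] q6 -20 rows 1.8 t 2.25
```

View pics/s3.png

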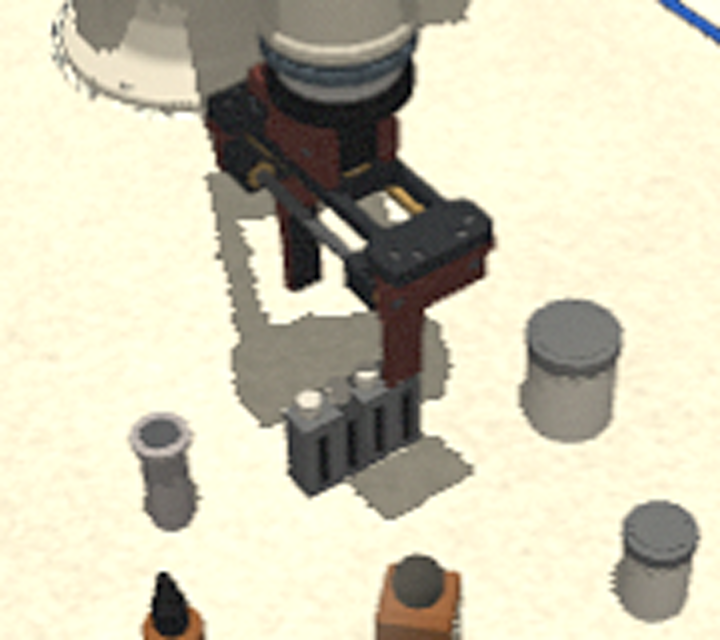

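The open fingers straddle the carrier, with the near finger at (402,340) in front of it. I'm descending.

Emit:
servo_tool([
  {"delta_pos": [-0.1, -0.1, 3], "delta_rot": [0, 0, 0]},
  {"delta_pos": [-0.1, -0.1, 6], "delta_rot": [0, 0, 0]},
  {"delta_pos": [-0.1, -0.1, 8], "delta_rot": [0, 0, 0]},
  {"delta_pos": [-0.1, -0.1, 9.1], "delta_rot": [0, 0, 0]},
  {"delta_pos": [-0.1, -0.1, 9.1], "delta_rot": [0, 0, 0]},
  {"delta_pos": [-0.1, -0.1, 9.1], "delta_rot": [0, 0, 0]},
])

```text
clock: 2.85
tool_pos: [471.5, -3.3, 21.7]
orientation: [1.807, 2.569, 0.001]
wrist_force: [0.1, 0.3, 0.1]
grip_width: 1.0
finger_force: 0.0
```

Emit:
servo_tool([
  {"delta_pos": [0, 0, 0]},
  {"delta_pos": [0, 0, 0]},
  {"delta_pos": [0, 0, 0]},
  {"delta_pos": [0, 0, 0]},
  {"delta_pos": [0, 0, 0]},
  {"delta_pos": [0, 0, 0]},
  {"delta_pos": [0, 0, 0]},
  {"delta_pos": [0, 0, 0]},
], gripper=0, squeeze=20)

```text
validation failed for argument at $.mo...
```

Emit:
servo_tool([
  {"delta_pos": [0, 0, 0], "delta_rot": [0, 0, 0]},
  {"delta_pos": [0, 0, 0], "delta_rot": [0, 0, 0]},
  {"delta_pos": [0, 0, 0], "delta_rot": [0, 0, 0]},
  {"delta_pos": [0, 0, 0], "delta_rot": [0, 0, 0]},
  {"delta_pos": [0, 0, 0], "delta_rot": [0, 0, 0]},
  {"delta_pos": [0, 0, 0], "delta_rot": [0, 0, 0]},
  {"delta_pos": [0, 0, 0], "delta_rot": [0, 0, 0]},
  {"delta_pos": [0, 0, 0], "delta_rot": [0, 0, 0]},
], gripper=0, squeeze=20)

```text
clock: 3.65
tool_pos: [471.0, -3.6, 20.6]
orientation: [-1.808, -2.569, 0.0]
wrist_force: [-0.3, 0.2, 0.1]
grip_width: 0.31
finger_force: 0.0
```

Emit:
servo_tool([
  {"delta_pos": [0, 0, 0], "delta_rot": [0, 0, 0]},
  {"delta_pos": [0, 0, 0], "delta_rot": [0, 0, 0]},
  {"delta_pos": [0, 0, 0], "delta_rot": [0, 0, 0]},
  {"delta_pos": [0, 0, 0], "delta_rot": [0, 0, 0]},
])

```text
clock: 4.05
tool_pos: [470.9, -3.6, 20.6]
orientation: [-1.808, -2.569, 0.0]
wrist_force: [0.3, -0.0, -0.1]
grip_width: 0.273
finger_force: 20.0
```

Emit:
servo_tool([
  {"delta_pos": [0, 0, -2], "delta_rot": [0, 0, 0]},
  {"delta_pos": [0, 0, -5], "delta_rot": [0, 0, 0]},
  {"delta_pos": [0, 0, -9], "delta_rot": [0, 0, 0]},
  {"delta_pos": [0, 0, -12], "delta_rot": [0, 0, 0]},
  {"delta_pos": [0, 0, -12], "delta_rot": [0, 0, 0]},
  {"delta_pos": [0, 0, -12], "delta_rot": [0, 0, 0]},
])

```text
clock: 4.65
tool_pos: [471.2, -3.6, 140.3]
orientation: [1.808, 2.569, 0.001]
wrist_force: [0.2, -1.1, -2.4]
grip_width: 0.269
finger_force: 20.0
```

```bash
python3 -c "
from h import *
to(554,-299.4,160,51.1)"
```

```text
dpos [-30.64  -2.18  -0.09] w -0.548 full rotvec [ 0.001  0.    -0.548] q6 -79 rows 6.1 t 4.65
```

Emit:
servo_tool([
  {"delta_pos": [-1.5, -0.1, 0], "delta_rot": [0, 0, -0.03]},
  {"delta_pos": [-4.5, -0.3, 0], "delta_rot": [0, 0, -0.08]},
  {"delta_pos": [-8.5, -0.6, 0], "delta_rot": [0, 0, -0.15]},
  {"delta_pos": [-12.5, -0.9, 0], "delta_rot": [0, 0, -0.22]},
  {"delta_pos": [-16.5, -1.2, 0], "delta_rot": [0, 0, -0.3]},
  {"delta_pos": [-20.5, -1.5, 0], "delta_rot": [0, 0, -0.37]},
  {"delta_pos": [-24.5, -1.7, 0], "delta_rot": [0, 0, -0.44]},
  {"delta_pos": [-27.5, -2.0, 0], "delta_rot": [0, 0, -0.5]},
  {"delta_pos": [-29.6, -2.1, 0], "delta_rot": [0, 0, -0.54]},
  {"delta_pos": [-30.6, -2.2, 0], "delta_rot": [0, 0, -0.548]},
  {"delta_pos": [-30.6, -2.2, 0], "delta_rot": [0, 0, -0.548]},
  {"delta_pos": [-30.6, -2.2, 0], "delta_rot": [0, 0, -0.548]},
  {"delta_pos": [-30.6, -2.2, 0], "delta_rot": [0, 0, -0.548]},
])

```text
clock: 5.95
tool_pos: [553.4, -297.8, 140.4]
orientation: [-1.045, -2.962, -0.001]
wrist_force: [0.1, -0.4, -1.9]
grip_width: 0.271
finger_force: 20.0
```

```bash
python3 -c "
from h import *
to(554,-299.4,43,51.1);s=capture('scene')
a=np.clip(s[130:330,80:330]*1.9,0,255).astype(np.uint8)
cv2.imwrite('pics/s4.png',cv2.resize(a,None,fx=3,fy=3,interpolation=2))"
```

```text
dpos [-0.15 -0.09 11.61] w 0.001 full rotvec [ 0.    -0.001  0.001] q6 -79 rows 2.3 t 5.95
```

View pics/s4.png

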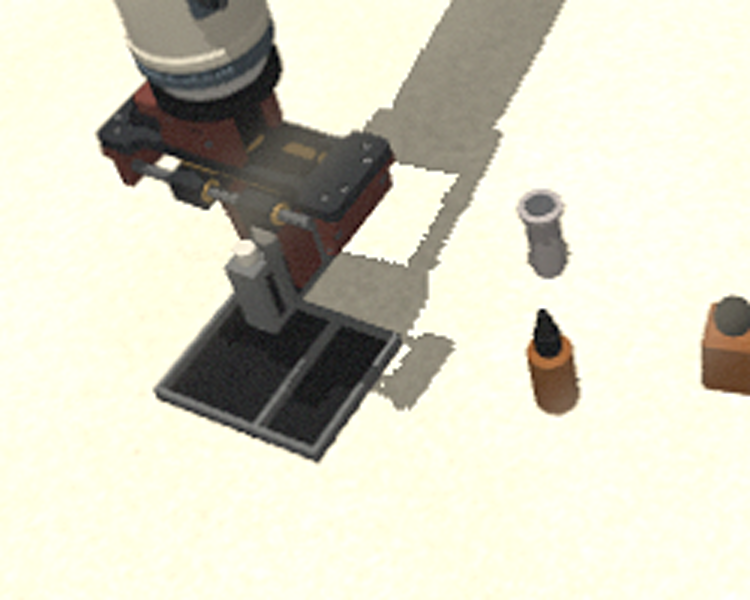

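The carrier hangs at (262,285) above the tray and lines up with the slot direction. I'm lowering it.

Emit:
servo_tool([
  {"delta_pos": [-0.1, -0.1, 2], "delta_rot": [0, 0, 0]},
  {"delta_pos": [-0.1, -0.1, 5], "delta_rot": [0, 0, 0]},
  {"delta_pos": [-0.1, -0.1, 8], "delta_rot": [0, 0, 0]},
  {"delta_pos": [-0.1, -0.1, 10], "delta_rot": [0, 0, 0]},
  {"delta_pos": [-0.1, -0.1, 11], "delta_rot": [0, 0, 0]},
  {"delta_pos": [-0.1, -0.1, 11.4], "delta_rot": [0, 0, 0]},
  {"delta_pos": [-0.1, -0.1, 11.65], "delta_rot": [0, 0, 0]},
  {"delta_pos": [-0.1, -0.1, 11.65], "delta_rot": [0, 0, 0]},
  {"delta_pos": [-0.1, -0.1, 11.65], "delta_rot": [0, 0, 0]},
])

```text
clock: 6.9
tool_pos: [554.3, -300.8, 25.6]
orientation: [1.045, 2.96, -0.001]
wrist_force: [-0.1, -0.3, -1.4]
grip_width: 0.272
finger_force: 20.0
```

Emit:
servo_tool([
  {"delta_pos": [0, 0, 0.1], "delta_rot": [0, 0, 0]},
  {"delta_pos": [0, 0, 0.1], "delta_rot": [0, 0, 0]},
  {"delta_pos": [0, 0, 0.1], "delta_rot": [0, 0, 0]},
])

```text
clock: 7.2
tool_pos: [553.9, -300.7, 23.6]
orientation: [1.046, 2.962, -0.0]
wrist_force: [-0.1, -0.2, -0.4]
grip_width: 0.273
finger_force: 20.0
```

Emit:
servo_tool([
  {"delta_pos": [0, 0, 0], "delta_rot": [0, 0, 0]},
  {"delta_pos": [0, 0, 0], "delta_rot": [0, 0, 0]},
  {"delta_pos": [0, 0, 0], "delta_rot": [0, 0, 0]},
  {"delta_pos": [0, 0, 0], "delta_rot": [0, 0, 0]},
  {"delta_pos": [0, 0, 0], "delta_rot": [0, 0, 0]},
  {"delta_pos": [0, 0, -1], "delta_rot": [0, 0, 0]},
  {"delta_pos": [0, 0, -4], "delta_rot": [0, 0, 0]},
  {"delta_pos": [0, 0, -8], "delta_rot": [0, 0, 0]},
  {"delta_pos": [0, 0, -12], "delta_rot": [0, 0, 0]},
  {"delta_pos": [0, 0, -13], "delta_rot": [0, 0, 0]},
  {"delta_pos": [0, 0, -13], "delta_rot": [0, 0, 0]},
], gripper=60)

```text
clock: 8.3
tool_pos: [554.7, -301.2, 156.7]
orientation: [1.044, 2.957, -0.002]
wrist_force: [-1.3, 0.3, -0.3]
grip_width: 0.597
finger_force: 0.0
```

```bash
python3 -c "
from h import *
to(471,133.8,155,-38.7)"
```

```text
dpos [33.84 28.6   1.86] w 1.567 full rotvec [0.005 0.004 1.567] q6 55 rows 10.4 t 8.3
```

Emit:
servo_tool([
  {"delta_pos": [3, 2.5, 0], "delta_rot": [0, 0, 0.14]},
  {"delta_pos": [6, 5, 0], "delta_rot": [0, 0, 0.28]},
  {"delta_pos": [9, 7.6, 0], "delta_rot": [0, 0, 0.42]},
  {"delta_pos": [12, 10.1, 0], "delta_rot": [0, 0, 0.56]},
  {"delta_pos": [15, 12.7, 0], "delta_rot": [0, 0, 0.7]},
  {"delta_pos": [18, 15.2, 1], "delta_rot": [0, 0, 0.84]},
  {"delta_pos": [21, 17.8, 1], "delta_rot": [0, 0, 0.98]},
  {"delta_pos": [24, 20.3, 1.9], "delta_rot": [0, 0, 1.12]},
  {"delta_pos": [27, 22.8, 1.9], "delta_rot": [0, 0, 1.26]},
  {"delta_pos": [30, 25.4, 1.9], "delta_rot": [0, 0, 1.4]},
  {"delta_pos": [32.5, 27.5, 1.9], "delta_rot": [0, 0, 1.5]},
  {"delta_pos": [33.8, 28.6, 1.9], "delta_rot": [0, 0, 1.567]},
  {"delta_pos": [33.8, 28.6, 1.9], "delta_rot": [0, 0, 1.567]},
  {"delta_pos": [33.8, 28.6, 1.9], "delta_rot": [0, 0, 1.567]},
  {"delta_pos": [33.8, 28.6, 1.9], "delta_rot": [0, 0, 1.567]},
], gripper=100)

```text
clock: 9.8
tool_pos: [470.0, 133.3, 133.2]
orientation: [2.832, 1.361, -0.003]
wrist_force: [0.6, -0.4, 0.0]
grip_width: 1.006
finger_force: 0.0
```

```bash
python3 -c "
from h import *
to(471,133.8,35,-38.7);s=capture('scene')
a=np.hstack([s[170:310,100:270],s[110:250,280:450]]);a=np.clip(a*1.9,0,255).astype(np.uint8)
cv2.imwrite('pics/s5.png',cv2.resize(a,None,fx=2.35,fy=2.35,interpolation=2))"
```

```text
dpos [ 0.12  0.06 11.69] w 0.001 full rotvec [-0.001  0.001  0.001] q6 55 rows 2.3 t 9.8
```

View pics/s5.png

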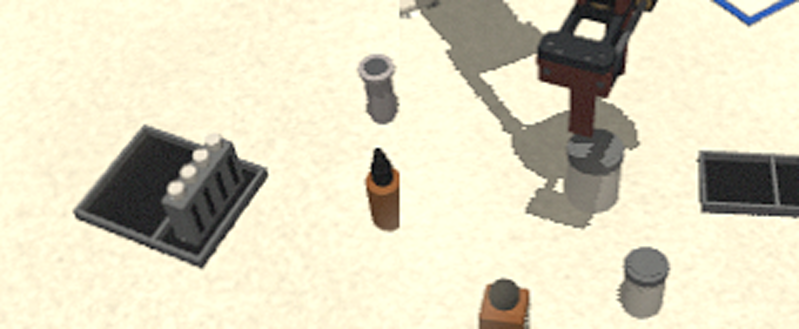

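The carrier stands in the slot at left (200,195), and the gripper is above the large cup at (593,170).

Emit:
servo_tool([
  {"delta_pos": [0.1, 0.1, 3], "delta_rot": [0, 0, 0]},
  {"delta_pos": [0.1, 0.1, 5], "delta_rot": [0, 0, 0]},
  {"delta_pos": [0.1, 0.1, 7], "delta_rot": [0, 0, 0]},
  {"delta_pos": [0.1, 0.1, 9], "delta_rot": [0, 0, 0]},
  {"delta_pos": [0.1, 0.1, 11], "delta_rot": [0, 0, 0]},
  {"delta_pos": [0.1, 0.1, 11.7], "delta_rot": [0, 0, 0]},
  {"delta_pos": [0.1, 0.1, 11.7], "delta_rot": [0, 0, 0]},
  {"delta_pos": [0.1, 0.1, 11.7], "delta_rot": [0, 0, 0]},
])

```text
clock: 10.65
tool_pos: [472.1, 134.2, 18.0]
orientation: [2.832, 1.36, 0.002]
wrist_force: [0.1, -0.9, 0.9]
grip_width: 1.001
finger_force: 0.0
```

Emit:
servo_tool([
  {"delta_pos": [0, 0, 0], "delta_rot": [0, 0, 0]},
  {"delta_pos": [0, 0, 0], "delta_rot": [0, 0, 0]},
  {"delta_pos": [0, 0, 0], "delta_rot": [0, 0, 0]},
  {"delta_pos": [0, 0, 0], "delta_rot": [0, 0, 0]},
  {"delta_pos": [0, 0, 0], "delta_rot": [0, 0, 0]},
  {"delta_pos": [0, 0, 0], "delta_rot": [0, 0, 0]},
  {"delta_pos": [0, 0, 0], "delta_rot": [0, 0, 0]},
  {"delta_pos": [0, 0, 0], "delta_rot": [0, 0, 0]},
], gripper=0, squeeze=18)

```text
clock: 11.45
tool_pos: [471.7, 134.6, 17.5]
orientation: [-2.832, -1.361, -0.001]
wrist_force: [-0.8, 0.3, 5.4]
grip_width: 0.665
finger_force: 18.0
```

Width 58.5 mm means the pads catch the lid edge, since the body is 56 mm. I'll regrip lower.

Emit:
servo_tool([
  {"delta_pos": [0, 0, 0], "delta_rot": [0, 0, 0]},
  {"delta_pos": [0, 0, 0], "delta_rot": [0, 0, 0]},
  {"delta_pos": [0, 0, 0], "delta_rot": [0, 0, 0]},
  {"delta_pos": [0, 0, 0.3], "delta_rot": [0, 0, 0]},
  {"delta_pos": [0, 0, 0.5], "delta_rot": [0, 0, 0]},
  {"delta_pos": [0, 0, 0.5], "delta_rot": [0, 0, 0]},
], gripper=85)

```text
clock: 12.05
tool_pos: [471.2, 134.4, 11.5]
orientation: [-2.832, -1.36, 0.002]
wrist_force: [-0.3, -0.6, 0.0]
grip_width: 0.85
finger_force: 0.0
```

Emit:
servo_tool([
  {"delta_pos": [0, 0, 0], "delta_rot": [0, 0, 0]},
  {"delta_pos": [0, 0, 0], "delta_rot": [0, 0, 0]},
  {"delta_pos": [0, 0, 0], "delta_rot": [0, 0, 0]},
  {"delta_pos": [0, 0, 0], "delta_rot": [0, 0, 0]},
  {"delta_pos": [0, 0, 0], "delta_rot": [0, 0, 0]},
  {"delta_pos": [0, 0, 0], "delta_rot": [0, 0, 0]},
  {"delta_pos": [0, 0, 0], "delta_rot": [0, 0, 0]},
], gripper=0)

```text
clock: 12.75
tool_pos: [471.6, 134.5, 12.2]
orientation: [2.832, 1.361, 0.0]
wrist_force: [0.3, -0.1, 0.6]
grip_width: 0.665
finger_force: 18.0
```

Emit:
servo_tool([
  {"delta_pos": [0, 0, -1], "delta_rot": [0, 0, 0]},
  {"delta_pos": [0, 0, -3], "delta_rot": [0, 0, 0]},
  {"delta_pos": [0, 0, -6], "delta_rot": [0, 0, 0]},
  {"delta_pos": [0, 0, -10], "delta_rot": [0, 0, 0]},
  {"delta_pos": [0, 0, -13], "delta_rot": [0, 0, 0]},
  {"delta_pos": [0, 0, -13], "delta_rot": [0, 0, 0]},
  {"delta_pos": [0, 0, -13], "delta_rot": [0, 0, 0]},
])

```text
clock: 13.45
tool_pos: [471.8, 134.5, 142.6]
orientation: [2.831, 1.36, 0.002]
wrist_force: [-0.8, -0.9, -2.0]
grip_width: 0.666
finger_force: 18.0
```

```bash
python3 -c "
from h import *
to(510.1,-353.8,162,-38.7);s=capture('scene')
a=s[70:210,310:450];a=np.clip(a*1.9,0,255).astype(np.uint8)
cv2.imwrite('pics/s6.png',cv2.resize(a,None,fx=4,fy=4,interpolation=2))"
```

```text
dpos [-35.73  33.51  -0.08] w 0.0 full rotvec [ 0.001 -0.001  0.   ] q6 4 rows 9.8 t 13.45
```

View pics/s6.png

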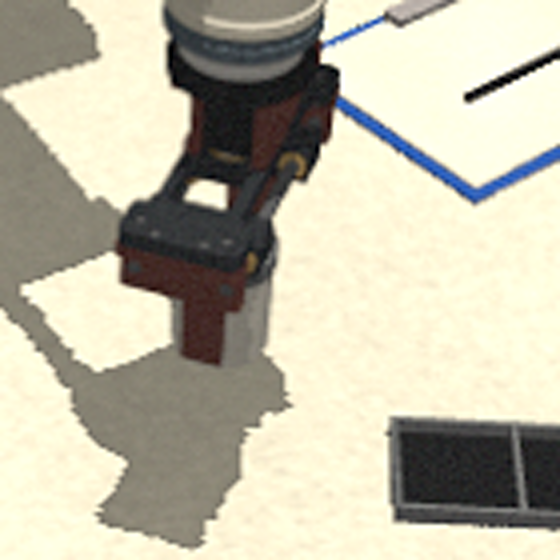

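The cup hangs upright at (222,315).

Emit:
servo_tool([
  {"delta_pos": [-1.4, 1.3, 0], "delta_rot": [0, 0, 0]},
  {"delta_pos": [-4, 3.8, 0], "delta_rot": [0, 0, 0]},
  {"delta_pos": [-7, 6.6, 0], "delta_rot": [0, 0, 0]},
  {"delta_pos": [-10, 9.4, 0], "delta_rot": [0, 0, 0]},
  {"delta_pos": [-13, 12.2, 0], "delta_rot": [0, 0, 0]},
  {"delta_pos": [-16, 15, 0], "delta_rot": [0, 0, 0]},
  {"delta_pos": [-19, 17.8, 0], "delta_rot": [0, 0, 0]},
  {"delta_pos": [-22, 20.6, 0], "delta_rot": [0, 0, 0]},
  {"delta_pos": [-25, 23.4, 0], "delta_rot": [0, 0, 0]},
  {"delta_pos": [-28, 26.3, 0], "delta_rot": [0, 0, 0]},
  {"delta_pos": [-31, 29.1, 0], "delta_rot": [0, 0, 0]},
  {"delta_pos": [-33.5, 31.4, 0], "delta_rot": [0, 0, 0]},
  {"delta_pos": [-35, 32.8, 0], "delta_rot": [0, 0, 0]},
  {"delta_pos": [-35.7, 33.5, 0], "delta_rot": [0, 0, 0]},
  {"delta_pos": [-35.7, 33.5, 0], "delta_rot": [0, 0, 0]},
  {"delta_pos": [-35.7, 33.5, 0], "delta_rot": [0, 0, 0]},
  {"delta_pos": [-35.7, 33.5, 0], "delta_rot": [0, 0, 0]},
])

```text
clock: 15.2
tool_pos: [510.1, -352.2, 142.0]
orientation: [-2.83, -1.362, -0.0]
wrist_force: [-0.4, 0.8, -0.9]
grip_width: 0.665
finger_force: 18.0
```

```bash
python3 -c "
from h import *
to(510.1,-353.8,33.9,-38.7)"
```

```text
dpos [-0.13  0.1  12.68] w 0.002 full rotvec [-0.001 -0.     0.002] q6 4 rows 2.5 t 15.2
```

Emit:
servo_tool([
  {"delta_pos": [-0.1, 0.1, 2], "delta_rot": [0, 0, 0]},
  {"delta_pos": [-0.1, 0.1, 5], "delta_rot": [0, 0, 0]},
  {"delta_pos": [-0.1, 0.1, 8], "delta_rot": [0, 0, 0]},
  {"delta_pos": [-0.1, 0.1, 10.5], "delta_rot": [0, 0, 0]},
  {"delta_pos": [-0.1, 0.1, 11.8], "delta_rot": [0, 0, 0]},
  {"delta_pos": [-0.1, 0.1, 12.4], "delta_rot": [0, 0, 0]},
  {"delta_pos": [-0.1, 0.1, 12.6], "delta_rot": [0, 0, 0]},
  {"delta_pos": [-0.1, 0.1, 12.65], "delta_rot": [0, 0, 0]},
  {"delta_pos": [-0.1, 0.1, 12.65], "delta_rot": [0, 0, 0]},
  {"delta_pos": [-0.1, 0.1, 12.65], "delta_rot": [0, 0, 0]},
])

```text
clock: 16.2
tool_pos: [510.7, -355.4, 16.9]
orientation: [2.83, 1.36, 0.001]
wrist_force: [0.2, 0.4, -1.6]
grip_width: 0.669
finger_force: 18.0
```

Emit:
servo_tool([
  {"delta_pos": [0, 0, 0.1], "delta_rot": [0, 0, 0]},
  {"delta_pos": [0, 0, 0.1], "delta_rot": [0, 0, 0]},
  {"delta_pos": [0, 0, 0.1], "delta_rot": [0, 0, 0]},
])

```text
clock: 16.5
tool_pos: [510.4, -355.3, 15.2]
orientation: [2.831, 1.36, 0.001]
wrist_force: [0.5, -0.6, 2.0]
grip_width: 0.664
finger_force: 18.0
```

Emit:
servo_tool([
  {"delta_pos": [0, 0, 0], "delta_rot": [0, 0, 0]},
  {"delta_pos": [0, 0, 0], "delta_rot": [0, 0, 0]},
  {"delta_pos": [0, 0, 0], "delta_rot": [0, 0, 0]},
  {"delta_pos": [0, 0, 0], "delta_rot": [0, 0, 0]},
  {"delta_pos": [0, 0, -1], "delta_rot": [0, 0, 0]},
  {"delta_pos": [0, 0, -4], "delta_rot": [0, 0, 0]},
  {"delta_pos": [0, 0, -8], "delta_rot": [0, 0, 0]},
  {"delta_pos": [0, 0, -12], "delta_rot": [0, 0, 0]},
  {"delta_pos": [0, 0, -14], "delta_rot": [0, 0, 0]},
  {"delta_pos": [0, 0, -14], "delta_rot": [0, 0, 0]},
], gripper=90)

```text
clock: 17.5
tool_pos: [511.7, -356.1, 160.4]
orientation: [2.825, 1.357, 0.006]
wrist_force: [-0.8, 1.1, -0.1]
grip_width: 0.899
finger_force: 0.0
```

```bash
python3 -c "
from h import *
to(622.5,-7.6,150,-30)"
```

```text
dpos [ 34.13 -13.15   2.8 ] w -0.151 full rotvec [ 0.009  0.001 -0.151] q6 29 rows 7.3 t 17.5
```

Emit:
servo_tool([
  {"delta_pos": [4, -1.5, 0], "delta_rot": [0, 0, -0.03]},
  {"delta_pos": [8, -3.1, 0], "delta_rot": [0, 0, -0.06]},
  {"delta_pos": [12, -4.6, 0], "delta_rot": [0, 0, -0.09]},
  {"delta_pos": [16, -6.2, 0], "delta_rot": [0, 0, -0.12]},
  {"delta_pos": [20, -7.7, 0], "delta_rot": [0, 0, -0.15]},
  {"delta_pos": [24, -9.2, 0], "delta_rot": [0, 0, -0.15]},
  {"delta_pos": [28, -10.8, 1], "delta_rot": [0, 0, -0.15]},
  {"delta_pos": [32, -12.3, 2], "delta_rot": [0, 0, -0.15]},
  {"delta_pos": [34.1, -13.1, 2.8], "delta_rot": [0, 0, -0.15]},
  {"delta_pos": [34.1, -13.1, 2.8], "delta_rot": [0, 0, -0.15]},
  {"delta_pos": [34.1, -13.1, 2.8], "delta_rot": [0, 0, -0.15]},
  {"delta_pos": [34.1, -13.1, 2.8], "delta_rot": [0, 0, -0.15]},
], gripper=100)

```text
clock: 18.7
tool_pos: [620.7, -8.0, 126.4]
orientation: [2.723, 1.567, -0.001]
wrist_force: [-0.3, 0.1, 0.5]
grip_width: 1.0
finger_force: 0.0
```

```bash
python3 -c "
from h import *
to(622.5,-7.6,31,-30);s=capture('scene');t=capture('top')
a=np.hstack([s[200:300,120:220],s[180:280,270:400],t[165:265,400:500]]);a=np.clip(a*1.9,0,255).astype(np.uint8)
cv2.imwrite('pics/s7.png',cv2.resize(a,None,fx=2.42,fy=2.42,interpolation=2))"
```

```text
dpos [ 0.14  0.14 11.41] w -0.002 full rotvec [-0.     0.001 -0.002] q6 29 rows 2.3 t 18.7
```

View pics/s7.png

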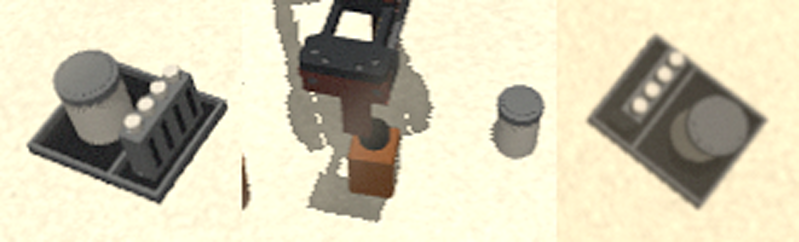

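The broad tray is filled: the cup is at (95,95) and the carrier at (160,120), both upright inside the walls. Next I'm descending on the bottle at (373,165).

Emit:
servo_tool([
  {"delta_pos": [0.15, 0.1, 3], "delta_rot": [0, 0, 0]},
  {"delta_pos": [0.15, 0.1, 5], "delta_rot": [0, 0, 0]},
  {"delta_pos": [0.15, 0.1, 7], "delta_rot": [0, 0, 0]},
  {"delta_pos": [0.15, 0.1, 9], "delta_rot": [0, 0, 0]},
  {"delta_pos": [0.15, 0.1, 11], "delta_rot": [0, 0, 0]},
  {"delta_pos": [0.15, 0.1, 11.4], "delta_rot": [0, 0, 0]},
  {"delta_pos": [0.15, 0.1, 11.4], "delta_rot": [0, 0, 0]},
  {"delta_pos": [0.15, 0.1, 11.4], "delta_rot": [0, 0, 0]},
])

```text
clock: 19.6
tool_pos: [623.3, -6.6, 14.2]
orientation: [2.721, 1.567, 0.003]
wrist_force: [0.5, 0.1, 0.7]
grip_width: 1.0
finger_force: 0.0
```

Emit:
servo_tool([
  {"delta_pos": [0, 0, 0], "delta_rot": [0, 0, 0]},
  {"delta_pos": [0, 0, 0], "delta_rot": [0, 0, 0]},
  {"delta_pos": [0, 0, 0], "delta_rot": [0, 0, 0]},
  {"delta_pos": [0, 0, 0], "delta_rot": [0, 0, 0]},
  {"delta_pos": [0, 0, 0], "delta_rot": [0, 0, 0]},
  {"delta_pos": [0, 0, 0], "delta_rot": [0, 0, 0]},
  {"delta_pos": [0, 0, 0], "delta_rot": [0, 0, 0]},
  {"delta_pos": [0, 0, 0], "delta_rot": [0, 0, 0]},
  {"delta_pos": [0, 0, 0], "delta_rot": [0, 0, 0]},
  {"delta_pos": [0, 0, 0], "delta_rot": [0, 0, 0]},
], gripper=0, squeeze=20)

```text
clock: 20.6
tool_pos: [622.6, -6.1, 12.6]
orientation: [-2.722, -1.569, 0.0]
wrist_force: [-0.3, -0.0, -0.6]
grip_width: 0.487
finger_force: 19.6
```

Emit:
servo_tool([
  {"delta_pos": [0, 0, -1], "delta_rot": [0, 0, 0]},
  {"delta_pos": [0, 0, -3], "delta_rot": [0, 0, 0]},
  {"delta_pos": [0, 0, -6], "delta_rot": [0, 0, 0]},
  {"delta_pos": [0, 0, -10], "delta_rot": [0, 0, 0]},
  {"delta_pos": [0, 0, -13], "delta_rot": [0, 0, 0]},
  {"delta_pos": [0, 0, -13], "delta_rot": [0, 0, 0]},
  {"delta_pos": [0, 0, -13], "delta_rot": [0, 0, 0]},
])

```text
clock: 21.3
tool_pos: [622.8, -6.1, 143.2]
orientation: [2.721, 1.569, 0.002]
wrist_force: [0.3, 0.1, -2.6]
grip_width: 0.485
finger_force: 19.6
```

```bash
python3 -c "
from h import *
to(530.9,357.3,162,-20.7)"
```

```text
dpos [ 2.684e+01 -2.617e+01 -2.000e-02] w -0.164 full rotvec [ 0.001 -0.    -0.164] q6 55 rows 7.5 t 21.3
```

Emit:
servo_tool([
  {"delta_pos": [1.3, -1.3, 0], "delta_rot": [0, 0, 0]},
  {"delta_pos": [4, -3.9, 0], "delta_rot": [0, 0, -0.02]},
  {"delta_pos": [7, -6.8, 0], "delta_rot": [0, 0, -0.04]},
  {"delta_pos": [10, -9.7, 0], "delta_rot": [0, 0, -0.06]},
  {"delta_pos": [13, -12.7, 0], "delta_rot": [0, 0, -0.08]},
  {"delta_pos": [16, -15.6, 0], "delta_rot": [0, 0, -0.1]},
  {"delta_pos": [19, -18.5, 0], "delta_rot": [0, 0, -0.12]},
  {"delta_pos": [22, -21.4, 0], "delta_rot": [0, 0, -0.14]},
  {"delta_pos": [24.5, -23.9, 0], "delta_rot": [0, 0, -0.16]},
  {"delta_pos": [26.2, -25.5, 0], "delta_rot": [0, 0, -0.164]},
  {"delta_pos": [26.8, -26.2, 0], "delta_rot": [0, 0, -0.164]},
  {"delta_pos": [26.8, -26.2, 0], "delta_rot": [0, 0, -0.164]},
  {"delta_pos": [26.8, -26.2, 0], "delta_rot": [0, 0, -0.164]},
  {"delta_pos": [26.8, -26.2, 0], "delta_rot": [0, 0, -0.164]},
])

```text
clock: 22.7
tool_pos: [530.5, 355.8, 142.3]
orientation: [2.585, 1.784, -0.001]
wrist_force: [-0.1, -0.3, -1.3]
grip_width: 0.487
finger_force: 19.6
```

```bash
python3 -c "
from h import *
to(530.9,357.3,34.3,-20.7)"
```

```text
dpos [ 0.16 -0.02 12.67] w -0.001 full rotvec [-0.     0.001 -0.001] q6 55 rows 2.5 t 22.7
```

Emit:
servo_tool([
  {"delta_pos": [0.1, 0, 2], "delta_rot": [0, 0, 0]},
  {"delta_pos": [0.1, 0, 5], "delta_rot": [0, 0, 0]},
  {"delta_pos": [0.1, 0, 8], "delta_rot": [0, 0, 0]},
  {"delta_pos": [0.1, 0, 10.5], "delta_rot": [0, 0, 0]},
  {"delta_pos": [0.1, 0, 11.8], "delta_rot": [0, 0, 0]},
  {"delta_pos": [0.1, 0, 12.3], "delta_rot": [0, 0, 0]},
  {"delta_pos": [0.1, 0, 12.6], "delta_rot": [0, 0, 0]},
  {"delta_pos": [0.1, 0, 12.6], "delta_rot": [0, 0, 0]},
  {"delta_pos": [0.1, 0, 12.6], "delta_rot": [0, 0, 0]},
  {"delta_pos": [0.1, 0, 12.6], "delta_rot": [0, 0, 0]},
])

```text
clock: 23.7
tool_pos: [531.2, 358.5, 18.0]
orientation: [2.584, 1.787, 0.003]
wrist_force: [-0.1, 0.9, -1.6]
grip_width: 0.485
finger_force: 19.6
```

Target TCP is about 15.6.

Emit:
servo_tool([
  {"delta_pos": [0, 0, 0.1], "delta_rot": [0, 0, 0]},
  {"delta_pos": [0, 0, 0.15], "delta_rot": [0, 0, 0]},
  {"delta_pos": [0, 0, 0.15], "delta_rot": [0, 0, 0]},
  {"delta_pos": [0, 0, 0.15], "delta_rot": [0, 0, 0]},
])

```text
clock: 24.1
tool_pos: [530.7, 358.3, 15.6]
orientation: [-2.584, -1.787, -0.001]
wrist_force: [-0.6, 0.2, 1.6]
grip_width: 0.486
finger_force: 19.6
```

Emit:
servo_tool([
  {"delta_pos": [0, 0, 0], "delta_rot": [0, 0, 0]},
  {"delta_pos": [0, 0, 0], "delta_rot": [0, 0, 0]},
  {"delta_pos": [0, 0, 0], "delta_rot": [0, 0, 0]},
  {"delta_pos": [0, 0, 0], "delta_rot": [0, 0, 0]},
  {"delta_pos": [0, 0, -1], "delta_rot": [0, 0, 0]},
  {"delta_pos": [0, 0, -4], "delta_rot": [0, 0, 0]},
  {"delta_pos": [0, 0, -8], "delta_rot": [0, 0, 0]},
  {"delta_pos": [0, 0, -12], "delta_rot": [0, 0, 0]},
  {"delta_pos": [0, 0, -13], "delta_rot": [0, 0, 0]},
  {"delta_pos": [0, 0, -13], "delta_rot": [0, 0, 0]},
], gripper=65)

```text
clock: 25.1
tool_pos: [531.7, 358.7, 148.7]
orientation: [2.584, 1.786, 0.009]
wrist_force: [1.3, 0.8, 0.1]
grip_width: 0.651
finger_force: 0.0
```

```bash
python3 -c "
from h import *
to(622,131.2,130,-20.7)"
```

```text
dpos [-18.11  16.48   3.72] w 0.0 full rotvec [ 0.004 -0.005  0.   ] q6 33 rows 5.0 t 25.1
```

Emit:
servo_tool([
  {"delta_pos": [-3, 2.7, 0], "delta_rot": [0, 0, 0]},
  {"delta_pos": [-6, 5.4, 0], "delta_rot": [0, 0, 0]},
  {"delta_pos": [-9, 8.2, 1], "delta_rot": [0, 0, 0]},
  {"delta_pos": [-12, 10.9, 2], "delta_rot": [0, 0, 0]},
  {"delta_pos": [-15, 13.6, 3], "delta_rot": [0, 0, 0]},
  {"delta_pos": [-18.1, 16.5, 3.7], "delta_rot": [0, 0, 0]},
  {"delta_pos": [-18.1, 16.5, 3.7], "delta_rot": [0, 0, 0]},
  {"delta_pos": [-18.1, 16.5, 3.7], "delta_rot": [0, 0, 0]},
  {"delta_pos": [-18.1, 16.5, 3.7], "delta_rot": [0, 0, 0]},
  {"delta_pos": [-18.1, 16.5, 3.7], "delta_rot": [0, 0, 0]},
], gripper=100)

```text
clock: 26.1
tool_pos: [620.5, 131.8, 108.0]
orientation: [-2.582, -1.789, 0.0]
wrist_force: [-0.2, -1.2, 0.7]
grip_width: 0.999
finger_force: 0.0
```

```bash
python3 -c "
from h import *
to(622,131.2,31,-20.7);s=capture('scene');t=capture('top')
a=np.hstack([s[130:270,340:490],t[150:290,140:230]]);a=np.clip(a*1.9,0,255).astype(np.uint8)
cv2.imwrite('pics/s8.png',cv2.resize(a,None,fx=3.2,fy=3.2,interpolation=2))"
```

```text
dpos [-0.    0.16  9.57] w 0.002 full rotvec [-0.    -0.     0.002] q6 33 rows 1.9 t 26.1
```

View pics/s8.png

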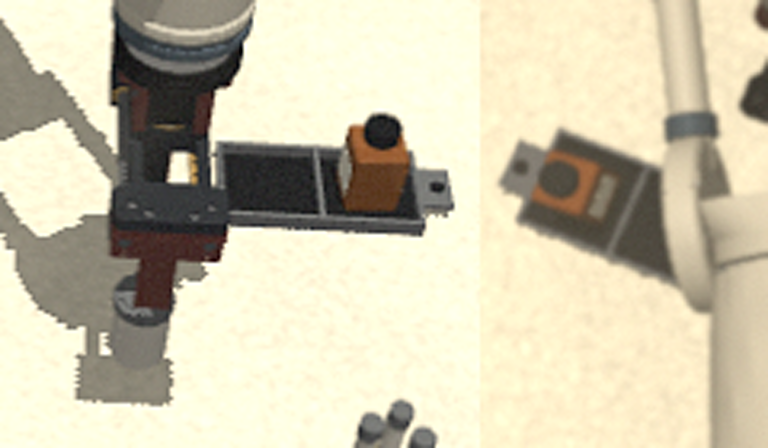

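The bottle stands in the tab compartment at (375,165), and the gripper is above the small cup at (142,330).

Emit:
servo_tool([
  {"delta_pos": [0, 0.15, 2.5], "delta_rot": [0, 0, 0]},
  {"delta_pos": [0, 0.15, 5], "delta_rot": [0, 0, 0]},
  {"delta_pos": [0, 0.15, 7], "delta_rot": [0, 0, 0]},
  {"delta_pos": [0, 0.15, 9], "delta_rot": [0, 0, 0]},
  {"delta_pos": [0, 0.15, 9.6], "delta_rot": [0, 0, 0]},
  {"delta_pos": [0, 0.15, 9.6], "delta_rot": [0, 0, 0]},
  {"delta_pos": [0, 0.15, 9.6], "delta_rot": [0, 0, 0]},
])

```text
clock: 26.9
tool_pos: [623.0, 130.3, 13.5]
orientation: [2.583, 1.787, 0.002]
wrist_force: [0.8, 0.3, -0.4]
grip_width: 0.999
finger_force: 0.0
```

Emit:
servo_tool([
  {"delta_pos": [0, 0, 0], "delta_rot": [0, 0, 0]},
  {"delta_pos": [0, 0, 0], "delta_rot": [0, 0, 0]},
  {"delta_pos": [0, 0, 0], "delta_rot": [0, 0, 0]},
  {"delta_pos": [0, 0, 0], "delta_rot": [0, 0, 0]},
  {"delta_pos": [0, 0, 0], "delta_rot": [0, 0, 0]},
  {"delta_pos": [0, 0, 0], "delta_rot": [0, 0, 0]},
  {"delta_pos": [0, 0, 0], "delta_rot": [0, 0, 0]},
  {"delta_pos": [0, 0, 0], "delta_rot": [0, 0, 0]},
  {"delta_pos": [0, 0, 0], "delta_rot": [0, 0, 0]},
  {"delta_pos": [0, 0, 0], "delta_rot": [0, 0, 0]},
], gripper=0, squeeze=15)

```text
clock: 27.9
tool_pos: [622.3, 129.9, 12.1]
orientation: [-2.584, -1.787, 0.0]
wrist_force: [-0.3, 0.5, 0.2]
grip_width: 0.484
finger_force: 15.0
```

Emit:
servo_tool([
  {"delta_pos": [0, 0, -1], "delta_rot": [0, 0, 0]},
  {"delta_pos": [0, 0, -3], "delta_rot": [0, 0, 0]},
  {"delta_pos": [0, 0, -6], "delta_rot": [0, 0, 0]},
  {"delta_pos": [0, 0, -10], "delta_rot": [0, 0, 0]},
  {"delta_pos": [0, 0, -13], "delta_rot": [0, 0, 0]},
  {"delta_pos": [0, 0, -13], "delta_rot": [0, 0, 0]},
  {"delta_pos": [0, 0, -13], "delta_rot": [0, 0, 0]},
])

```text
clock: 28.6
tool_pos: [622.8, 130.0, 143.3]
orientation: [2.583, 1.786, 0.003]
wrist_force: [0.0, 0.7, -0.0]
grip_width: 0.484
finger_force: 15.0
```

```bash
python3 -c "
from h import *
to(504.1,286.3,162,-20.7)"
```

```text
dpos [ 10.43 -16.63  -0.02] w 0.0 full rotvec [ 0.002 -0.001  0.   ] q6 50 rows 3.9 t 28.6
```

Emit:
servo_tool([
  {"delta_pos": [0.8, -1.3, 0], "delta_rot": [0, 0, 0]},
  {"delta_pos": [2.5, -4, 0], "delta_rot": [0, 0, 0]},
  {"delta_pos": [4.5, -7.2, 0], "delta_rot": [0, 0, 0]},
  {"delta_pos": [6.5, -10.4, 0], "delta_rot": [0, 0, 0]},
  {"delta_pos": [8.5, -13.6, 0], "delta_rot": [0, 0, 0]},
  {"delta_pos": [9.8, -15.7, 0], "delta_rot": [0, 0, 0]},
  {"delta_pos": [10.4, -16.6, 0], "delta_rot": [0, 0, 0]},
  {"delta_pos": [10.4, -16.6, 0], "delta_rot": [0, 0, 0]},
  {"delta_pos": [10.4, -16.6, 0], "delta_rot": [0, 0, 0]},
  {"delta_pos": [10.4, -16.6, 0], "delta_rot": [0, 0, 0]},
])

```text
clock: 29.6
tool_pos: [504.3, 284.9, 141.7]
orientation: [2.585, 1.785, -0.001]
wrist_force: [0.5, -0.1, -0.7]
grip_width: 0.483
finger_force: 15.0
```

```bash
python3 -c "
from h import *
to(504.1,286.3,33.8,-20.7);s=capture('scene')
a=s[60:240,360:500];a=np.clip(a*1.9,0,255).astype(np.uint8)
cv2.imwrite('pics/s9.png',cv2.resize(a,None,fx=3.2,fy=3.2,interpolation=2))"
```

```text
dpos [ 0.14 -0.07 12.66] w -0.001 full rotvec [-0.     0.001 -0.001] q6 50 rows 2.5 t 29.6
```

View pics/s9.png

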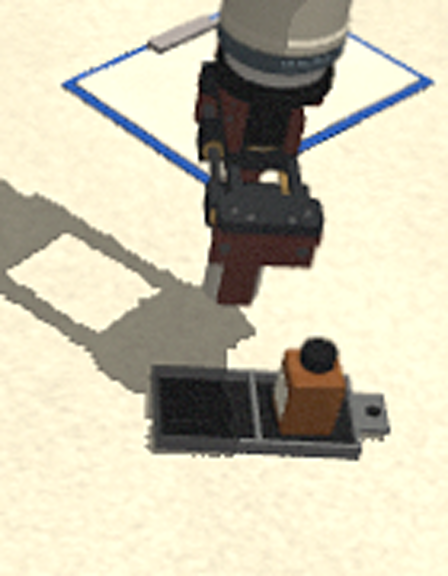

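The small cup is held behind the finger at (215,280), and the empty compartment below it is clear.

Emit:
servo_tool([
  {"delta_pos": [0.1, -0.1, 2], "delta_rot": [0, 0, 0]},
  {"delta_pos": [0.1, -0.1, 5], "delta_rot": [0, 0, 0]},
  {"delta_pos": [0.1, -0.1, 8], "delta_rot": [0, 0, 0]},
  {"delta_pos": [0.1, -0.1, 10.5], "delta_rot": [0, 0, 0]},
  {"delta_pos": [0.1, -0.1, 11.8], "delta_rot": [0, 0, 0]},
  {"delta_pos": [0.1, -0.1, 12.3], "delta_rot": [0, 0, 0]},
  {"delta_pos": [0.1, -0.1, 12.6], "delta_rot": [0, 0, 0]},
  {"delta_pos": [0.1, -0.1, 12.6], "delta_rot": [0, 0, 0]},
  {"delta_pos": [0.1, -0.1, 12.6], "delta_rot": [0, 0, 0]},
  {"delta_pos": [0.1, -0.1, 12.7], "delta_rot": [0, 0, 0]},
  {"delta_pos": [0.1, -0.1, 12.7], "delta_rot": [0, 0, 0]},
  {"delta_pos": [0.1, -0.1, 12.7], "delta_rot": [0, 0, 0]},
])

```text
clock: 30.85
tool_pos: [503.3, 287.2, 15.4]
orientation: [2.584, 1.787, 0.001]
wrist_force: [0.1, -0.5, -0.7]
grip_width: 0.482
finger_force: 15.0
```

Emit:
servo_tool([
  {"delta_pos": [0, 0, 0.05], "delta_rot": [0, 0, 0]},
  {"delta_pos": [0, 0, 0.05], "delta_rot": [0, 0, 0]},
  {"delta_pos": [0, 0, 0.05], "delta_rot": [0, 0, 0]},
])

```text
clock: 31.15
tool_pos: [503.4, 287.2, 15.0]
orientation: [2.584, 1.787, 0.001]
wrist_force: [-1.4, -0.6, 3.0]
grip_width: 0.481
finger_force: 15.0
```

Emit:
servo_tool([
  {"delta_pos": [0, 0, 0], "delta_rot": [0, 0, 0]},
  {"delta_pos": [0, 0, 0], "delta_rot": [0, 0, 0]},
  {"delta_pos": [0, 0, 0], "delta_rot": [0, 0, 0]},
  {"delta_pos": [0, 0, 0], "delta_rot": [0, 0, 0]},
  {"delta_pos": [0, 0, -1], "delta_rot": [0, 0, 0]},
  {"delta_pos": [0, 0, -4], "delta_rot": [0, 0, 0]},
  {"delta_pos": [0, 0, -8], "delta_rot": [0, 0, 0]},
  {"delta_pos": [0, 0, -12], "delta_rot": [0, 0, 0]},
  {"delta_pos": [0, 0, -16], "delta_rot": [0, 0, 0]},
  {"delta_pos": [0, 0, -18], "delta_rot": [0, 0, 0]},
  {"delta_pos": [-10, 15, -18], "delta_rot": [0, 0, 0]},
  {"delta_pos": [-10, 15, -18], "delta_rot": [0, 0, 0]},
  {"delta_pos": [-10, 15, -18], "delta_rot": [0, 0, 0]},
  {"delta_pos": [-10, 15, -18], "delta_rot": [0, 0, 0]},
  {"delta_pos": [-10, 15, -18], "delta_rot": [0, 0, 0]},
  {"delta_pos": [-10, 15, -18], "delta_rot": [0, 0, 0]},
  {"delta_pos": [-10, 15, -18], "delta_rot": [0, 0, 0]},
], gripper=65)

```text
clock: 32.85
tool_pos: [607.8, 141.6, 195.2]
orientation: [-2.583, -1.788, -0.001]
wrist_force: [-0.2, 0.3, -0.2]
grip_width: 0.65
finger_force: 0.0
```

```bash
python3 -c "
from h import *
s=capture('scene')
a=s[120:300,100:500];a=np.clip(a*1.9,0,255).astype(np.uint8)
cv2.imwrite('pics/s10.png',cv2.resize(a,None,fx=2,fy=2,interpolation=2))"
```

```text
(no output)
```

View pics/s10.png

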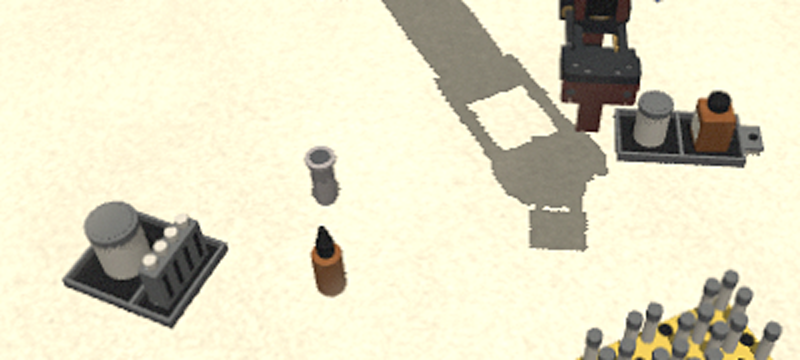

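All four items stand upright inside their compartments: the slim tray at (685,135) and the broad tray at (150,250). The dropper at (328,262) and the sleeve at (322,175) have not moved. The arm is clear.

```bash
python3 -c "
from rig import r
print(r.finish_job())"
```

```text
the job is handed in; nothing more can be done
None
```

Both kits are made up as asked and the job is handed in at about 33 s; the last picture shows all four items upright in their compartments and the dropper bottle and steel sleeve still in the stock.

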